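Slide the inkstone through the gap to the writing mat

ROBOT

A 6-joint arm with a two-finger parallel gripper is mounted at the origin on the work surface. World frame = base frame: x ahead of the robot, y to its left, z up, the work surface at z = 0. Lengths are in m, angles in rad, forces in N, time in s.
With the tool pointing down it reaches from about 0.35 to 0.775 m from the base axis. Payload 7.3 kg.
Tool frame: the origin (TCP) lies at the very end of the fingers, on their centre line; the grasp point (between the pads) lies 19 mm behind it; z points along the fingers, y is the line along which they close (so a half turn about z gives the same grasp; the last joint's range is limited). The gripper opens to 92 mm and grips with 3 to 60 N. Pads are 19 mm wide; open, the fingers measure 130 mm over their backs; the gripper's body (75 mm by 190 mm) begins 47 mm behind the grasp point.
Start: joints at [1.189, 0.342, 1.524, -0, 1.275, -0.146], TCP at [0.123, 0.51, 0.2] pointing down, gripper open.
Joint ranges: [-2.53, 2.53], [-0.77, 2.02], [0.04, 2.7], [-1, 4.14], [0.28, 2.66], [-3.11, 3.11]. Speed limits (rad/s): [2.57, 2.57, 3.14, 3.14, 3.14, 3.14].

INTERFACE

Orientations are given as [roll, pitch, yaw] about the fixed x, y, z axes, in that order (R = Rz(yaw) Ry(pitch) Rx(roll)).
In Python, from cell import observe, read_camera, get_calibration, hand_in, search_frame gives the robot as it stands.
- The arm moves only by the tool step_arm, never from a script. Its argument "commands" is a list of rows, each an object with "translation": the shift along the tool's x, y, z in mm, a list of three; "roll": the turn about the tool's z in rad. In form: [{"translation": [x, y, z], "roll": roll}, ...]. A call has 1 to 20 rows; each row shifts and turns the commanded pose from where the row before left it, along the tool's axes as they then stand; what a row does not reach is not made up. A row lasts 1/12 s, in which the tool goes at most 41.7 mm and 7.16 degrees, less where a joint would pass 70% of its speed; a pose out of reach is approached as far as the arm can. A call is refused whole if a number of a shift passes 41.7 or a number of a turn 0.125, either way. A call with a gripper value outside its range is refused whole. "fingers" is the opening, from 0 (shut) to 1 (fully open), set as the call begins (left out, the last holds). The fingers move at their own pace and stop on an object; "grip_force" is the grip in N (left out, the last holds). Time passes only in rows, so rows that do not move let the fingers close. It gives the time, the measured TCP pose, the force, the opening and the grip force at its end, in the units of the state.
- observe(): the state, without advancing time (a new reading comes with each control period).
- read_camera(name): name is "side" or "top" or "wrist"; returns the picture (420x560x3 uint8, red, green, blue); there is no depth.
- get_calibration(name): a dict with "camera_matrix" (3x3 intrinsics, pixels), "world_from_camera" (4x4, takes a point from camera to world coordinates). Camera axes: x right, y up, looking along -z (the intrinsics and any distortion apply to the point x, -y, -z); pixel columns grow to the right and rows downward; lengths in m; the calibration is good to about 2 mm. A picture is of the moment at which its call begins: read the wrist's pose just before it. get_calibration takes no time and is no camera call; for the wrist camera it gives the pose at the moment of the call.
- hand_in(): hands the job in; it is judged then, once.
Trained networks look in the newest picture that a camera, given by its name, has taken for a name from the list of things; names that differ only in an ending like _2 or _b are one class to them, and where a whole thing is asked for, a point or a joint stands for the part that bears it (a point fixed in the world has none). Each returns a list of dicts, best first, with "confidence" (0 to 1); they miss things now and then, are a little off and sometimes report something else, mostly with a low value. They report only what shows in the picture. A call takes as long as a camera call. They do not tell look-alikes from the thing itself.
- search_frame(camera, name): "at" ([x, y, z] in m, in world coordinates, good to about 4 mm: the middle of the surface that is visible of it).
The state is a dict: "time": time; "qpos": joint angles; "qvel": joint speeds; "joint_efforts": joint torques, N m; "tool_pos": TCP position; "tool_rot": TCP orientation; "contact_force": force on the tool from outside, world axes, zero at the start; "torque": the same for the moment, N m; "opening": finger opening in m; "grip_force": force on a finger pad.
Only numpy, scipy, OpenCV 4.12 (cv2) and the standard library are available. Lean on these libraries where they do the work, as an engineer would, in place of code of your own. Each camera call takes 0.05 s, during which the arm holds its last target. There are 200 camera calls.

TASK

Push the inkstone along the tabletop through the narrow gap between the stack of books and the little wooden chest, until it lies wholly on the grey felt mat beyond and straight with the mat's edges. Only push it: it must stay flat on the table and never be lifted, and the other things on the table must be left where they are.

Things in the scene. Friction and masses are not known exactly. Their poses are not given: they have to be found in the camera images.
- inkstone: the inkstone: a loose dark grey slate slab, 94 mm (its x) x 120 mm (its y) x 22 mm high, 0.5 to 0.85 kg, sliding on the bare table. Upright outer sides. In its top is a rectangular hollow 70 mm (x) x 74 mm (y) x 10 mm deep, centred 11 mm towards -y; the rim round it is 12 mm wide, 34 mm at the +y end. It starts on the robot's left with its long side within about 0.45 rad of world y, clear of everything by some centimetres. Origin: centre of the underside
- books: the stack of three thread-bound books with blue covers, 170 mm (its x) x 130 mm (its y) x 36 mm high; it does not move when pushed. It stands on the far side (+x) of the gap: its -x face is one wall of the gap. Its y axis runs along the gap: the inkstone starts on the +y side and must come through towards -y. Origin: centre of the underside
- chest: the dark wooden chest with brass corners, 100 mm (its x) x 120 mm (its y) x 38 mm high; it does not move when pushed. It stands on the robot's side of the gap, its axes parallel to those of the books; its +x face is the other wall of the gap, 102 to 106 mm from the books. Origin: centre of the underside
- gap (a point): point on the table surface in the gap, 52 mm from the books' face (so within 1 to 2 mm of the middle of the gap's width) and halfway along the books' 130 mm side. Axes as the books
- mat: the thin grey felt mat on the table just beyond the gap, 200 mm (its x, across the gap's direction) x 190 mm (its y, along it), under 1 mm thick: the inkstone slides onto it with no step. Axes parallel to those of the books; its edge begins 7 to 27 mm past the end of the books. Origin: its centre
- paperweight: bystander: flat brass bar, 28 x 190 x 16 mm high, lying lengthwise along y near the robot. Origin: centre of its underside
- seal: bystander: upright pale stone seal, 28 x 28 mm, 61 mm tall. Origin: centre of its underside
- paste_jar: bystander: low white porcelain jar, 66 mm across, 34 mm tall. Origin: centre of its underside
- glass: bystander: drinking glass, 68 mm across, 105 mm tall. Origin: centre of its underside
- teacup: bystander: small blue teacup without handle, 72 mm across, 50 mm tall. Origin: centre of its underside
- dish: bystander: shallow white dish, 150 mm across, 25 mm tall. Origin: centre of its underside
- ink_case: bystander: small dark wooden case lying on the table, 100 x 32 x 20 mm high. Origin: centre of its underside
Things that resemble listed ones, but are neither listed nor needed, are in the scene too. Several things look just like the inkstone: the one meant starts nearest to the robot's base.

How it is judged:
By the outcome, as a careful person would: the job done as asked, in the order asked, and still so for the second after the job is handed in, with the robot touching nothing.
It also fails if it takes over 72 s, if anything falls off the work surface, if the arm or the gripper's body presses on something with over 40 N, if the wrist force passes 120 N, or if a joint passes its speed limit or range.

## Working session

There is one attempt and no reset: what is moved stays moved. The work goes in short steps, Python scripts to look and compute and a tool call to move; the robot and the scene stay as the last step left them, time stands still between calls to the robot, and variables do not carry over. Pictures are saved under pics/ and viewed, at most 10 in all, crops included, and the job is handed in when it is done.

Besides the shell and the picture viewer there is one more tool, called after "Emit:" as name(argument=value, ...) on one line, values as JSON. step_arm: Moves the arm, as the interface text tells. Its arguments: {"type":"object","properties":{"commands":{"type":"array"},"fingers":{"type":"number"},"grip_force":{"type":"number"}},"required":["commands"]}

```bash
mkdir -p pics; ls
python3 - <<'E'
from cell import *
import cv2,numpy as np
s=observe();print(s['time'],s['tool_pos'],s['tool_rot'],s['opening'])
for n in ['top','side']:
    im=read_camera(n);cv2.imwrite(f'pics/{n}0.png',im[:,:,::-1])
    c=get_calibration(n);print(n,c)
    for o in ['inkstone','books','chest','mat'] if n=='top' else []:
        print(o,[(np.round(d['at'],3),round(d['confidence'],2)) for d in search_frame(n,o)])
E
```

```text
pics
0.0 [0.12244117 0.51006028 0.19905795] [-3.14008721e+00 -2.31037728e-04  2.90584018e+00] 0.09220880705690096
top {'camera_matrix': array([[417.82098622,   0.        , 279.7019651 ],
       [  0.        , 417.82098622, 202.25577644],
       [  0.        ,   0.        ,   1.        ]]), 'world_from_camera': array([[ 0.01086482,  0.99328554, -0.11517721,  0.39746048],
       [-0.99989343,  0.00966873, -0.01093837,  0.02460667],
       [-0.00975131,  0.11528378,  0.99328473,  1.30447339],
       [ 0.        ,  0.        ,  0.        ,  1.        ]])}
inkstone [(array([0.706, 0.432, 0.019]), 0.8), (array([0.344, 0.556, 0.021]), 0.72), (array([0.517, 0.254, 0.024]), 0.65), (array([0.675, 0.01 , 0.035]), 0.5)]
books [(array([0.674, 0.015, 0.034]), 0.88)]
chest [(array([0.444, 0.058, 0.033]), 0.79)]
mat [(array([ 0.516, -0.151,  0.001]), 0.92)]
side {'camera_matrix': array([[384.35613529,   0.        , 279.83429808],
       [  0.        , 384.35613529, 207.45253643],
       [  0.        ,   0.        ,   1.        ]]), 'world_from_camera': array([[ 0.94725507,  0.18431799, -0.26217307,  0.20673987],
       [-0.32026419,  0.5744873 , -0.75325639, -0.86898509],
       [ 0.0117764 ,  0.79749057,  0.60321646,  0.77053582],
       [ 0.        ,  0.        ,  0.        ,  1.        ]])}
```

View pics/top0.png

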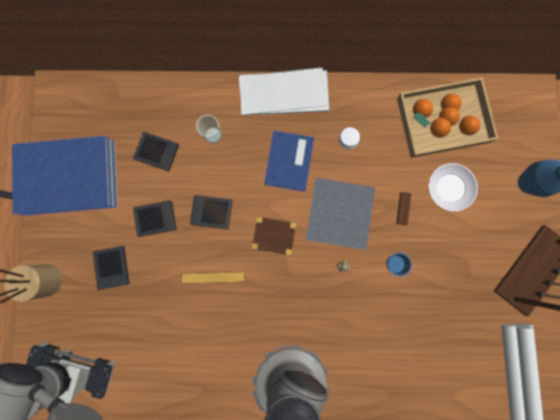

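Run:
```python
import cv2
im=cv2.imread('pics/top0.png')
cv2.imwrite('pics/crop0.png',cv2.resize(im[80:290,170:400],None,fx=3.0,fy=2.85,interpolation=cv2.INTER_CUBIC) if 0 else cv2.resize(im[95:295,150:400],None,fx=3,fy=3,interpolation=cv2.INTER_CUBIC))
```

```text
(no output)
```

View pics/crop0.png

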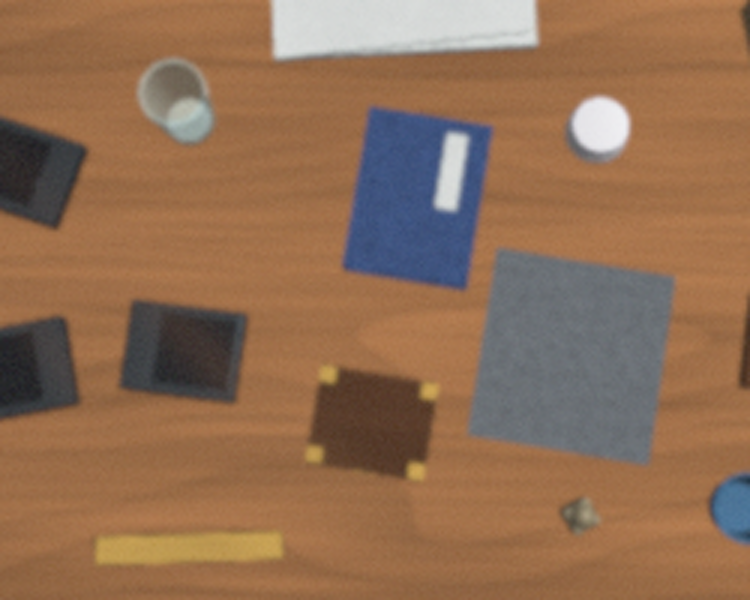

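Stone meant: full-picture pixel about (211,212). It is the one nearest the base, with its wide rim on the left (+y). Books are at (289,161), chest at (274,236), mat at (341,213) and the gap at about (281,200). I'll fit box silhouettes for precise poses.

```bash
cat > h.py <<'E'
from cell import *
import cv2,numpy as np
from scipy.optimize import least_squares
DIM=dict(inkstone=(.094,.120,.022),books=(.170,.130,.036),chest=(.100,.120,.038),mat=(.2,.19,.0008))
def proj(c,P):
    M=np.linalg.inv(c['world_from_camera']);q=P@M[:3,:3].T+M[:3,3]
    q=q*[1,-1,-1];u=q@c['camera_matrix'].T;return u[:,:2]/u[:,2:]
def hull(c,p,d):
    a,b,h=d;C,S=np.cos(p[2]),np.sin(p[2])
    P=np.array([[p[0]+C*x-S*y,p[1]+S*x+C*y,z] for x in(-a/2,a/2) for y in(-b/2,b/2) for z in(0,h)])
    return cv2.convexHull(proj(c,P).astype(np.float32))
def fit(im,c,name,p0,block=None,K=4):
    d=DIM[name];h=hull(c,p0,d)
    big=cv2.resize(im,None,fx=K,fy=K,interpolation=cv2.INTER_CUBIC)
    x,y,w,hh=cv2.boundingRect(((h+.5)*K).astype(np.int32));m=8*K
    x0,y0=max(x-m,0),max(y-m,0);sub=np.ascontiguousarray(big[y0:y+hh+m,x0:x+w+m])
    hp=((h+.5)*K-[x0,y0]).astype(np.int32)
    t=np.zeros(sub.shape[:2],np.uint8);cv2.fillPoly(t,[hp],1)
    k=np.ones((3,3),np.uint8)
    out=cv2.dilate(t,k,iterations=4*K);inn=cv2.erode(t,k,iterations=4*K)
    g=np.where(inn,1,np.where(t,3,np.where(out,2,0))).astype(np.uint8)
    cv2.grabCut(sub,g,None,np.zeros((1,65)),np.zeros((1,65)),4,cv2.GC_INIT_WITH_MASK)
    mk=((g==1)|(g==3)).astype(np.uint8);mk=cv2.morphologyEx(mk,cv2.MORPH_OPEN,k,iterations=K)
    ct=max(cv2.findContours(mk,cv2.RETR_EXTERNAL,cv2.CHAIN_APPROX_NONE)[0],key=len)[:,0].astype(float)
    pts=(ct+.5+[x0,y0])/K-.5
    f=lambda p:[cv2.pointPolygonTest(hull(c,p,d),(float(a),float(b)),True) for a,b in pts[::3]]
    r=least_squares(f,p0,loss='soft_l1',f_scale=.3,diff_step=1e-3,x_scale=[.01,.01,.1])
    return r.x,np.sqrt(np.mean(np.square(f(r.x))))
E
python3 - <<'E'
from h import *
im=cv2.imread('pics/top0.png');c=get_calibration('top');v=im.copy()
R={}
for n,p in dict(inkstone=(.515,.25,-.1),books=(.674,.015,-.16),chest=(.444,.058,-.16),mat=(.516,-.151,-.16)).items():
    q,e=fit(im,c,n,np.array(p));q,e=fit(im,c,n,q);R[n]=q;print(n,q.round(4),e)
    cv2.polylines(v,[np.int32(hull(c,q,DIM[n])*8)],True,(0,255,0),1,cv2.LINE_AA,3)
th=np.mean([R[n][2] for n in('books','chest','mat')]);print('th',th)
ux=np.array([np.cos(th),np.sin(th)]);uy=np.array([-ux[1],ux[0]]);o=R['books'][:2]
for n in R: print(n,'in books frame',(R[n][:2]-o)@ux,(R[n][:2]-o)@uy)
print('gap width',-.085-((R['chest'][:2]-o)@ux+.05))
cv2.imwrite('pics/fit0.png',cv2.resize(v[95:295,150:400],None,fx=3,fy=3,interpolation=cv2.INTER_CUBIC))
E
```

```text
inkstone [ 0.5149  0.2528 -0.1105] 0.2576009143611248
books [ 0.678   0.0116 -0.1546] 0.30200663954049267
chest [ 0.4428  0.0561 -0.153 ] 0.5318547115237668
mat [ 0.5166 -0.1506 -0.1546] 0.2266598863151803
th -0.1540618020345277
inkstone in books frame -0.19817652197500726 0.213353275484361
books in books frame 0.0 0.0
chest in books frame -0.23926095631284267 0.007849377578376594
mat in books frame -0.13457564066065825 -0.1850645242588925
gap width 0.10426095631284267
```

View pics/fit0.png

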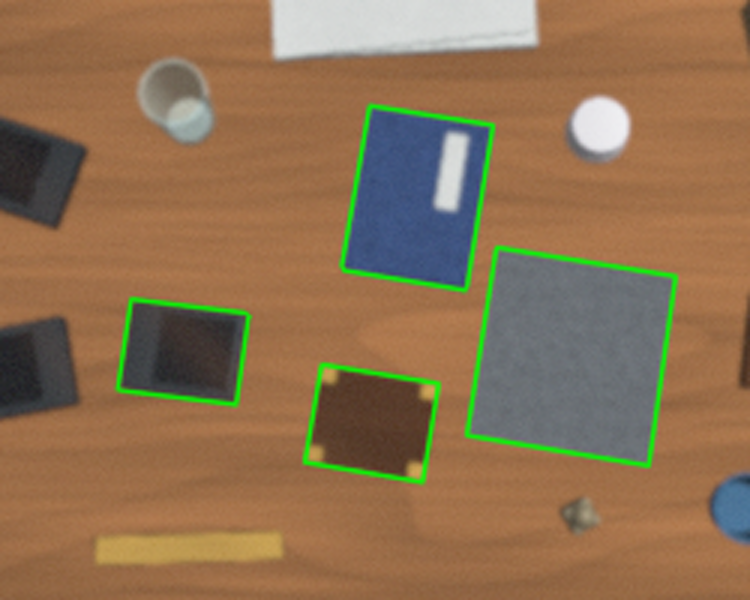

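The fits agree with the given sizes: the gap comes out at 104 mm and the axes sit at −0.154 rad. The stone lies 61 mm off the gap line, so I'll push it sideways from its −x long side first, then lengthwise through the gap.

Emit:
step_arm(commands=[{"translation": [0,0,0],"roll": -0.0817},{"translation": [-22.4,-12,0],"roll": 0},{"translation": [-22.4,-12,0],"roll": 0},{"translation": [-22.4,-12,0],"roll": 0},{"translation": [-22.4,-12,0],"roll": 0},{"translation": [-22.4,-12,0],"roll": 0},{"translation": [-22.4,-12,0],"roll": 0},{"translation": [-22.4,-12,0],"roll": 0},{"translation": [-22.4,-12,0],"roll": 0},{"translation": [-22.4,-12,0],"roll": 0},{"translation": [-22.4,-12,0],"roll": 0},{"translation": [-22.4,-12,0],"roll": 0},{"translation": [-22.4,-12,0],"roll": 0},{"translation": [-22.4,-12,0],"roll": 0},{"translation": [-22.4,-12,0],"roll": 0},{"translation": [-22.4,-12,0],"roll": 0},{"translation": [-22.4,-12,0],"roll": 0},{"translation": [0,0,0],"roll": 0}], fingers=0.65)

```text
time: 1.8
tool_pos: [0.4505, 0.2633, 0.1995]
tool_rot: [-3.141, 0.002, 2.984]
contact_force: [0.2, -0.1, -0.2]
opening: 0.0595
grip_force: 0.0
```

```bash
cat >> h.py <<'E'
O=np.array([.678,.0116]);TH=-.154;UX=np.array([np.cos(TH),np.sin(TH)]);UY=np.array([-UX[1],UX[0]])
def bf(p): d=np.array(p[:2])-O; return (d@UX*1000).round(1),(d@UY*1000).round(1)
def st():
    s=observe();p=s['tool_pos'];print(round(s['time'],2),'tcp books mm',bf(p),'z',round(p[2]*1000,1),'yaw',round(s['tool_rot'][2],4),'F',np.round(s['contact_force'],1),'op',round(s['opening'],4))
def stone(n,p0):
    im=read_camera(n)[:,:,::-1].copy();c=get_calibration(n)
    q,e=fit(im,c,'inkstone',np.array(p0));q,e=fit(im,c,'inkstone',q)
    print('stone',n,bf(q),'rel ang',round(q[2]-TH,4),'err',e,q.round(4));return im,c,q
E
python3 -c "
from h import *
st()"
```

```text
1.8 tcp books mm (np.float64(-263.4), np.float64(213.8)) z 199.5 yaw 2.9842 F [ 0.2 -0.1 -0.2] op 0.0595
```

Emit:
step_arm(commands=[{"translation": [5,0,20],"roll": 0},{"translation": [0,0,25],"roll": 0},{"translation": [0,0,25],"roll": 0},{"translation": [0,0,25],"roll": 0},{"translation": [0,0,25],"roll": 0},{"translation": [0,0,25],"roll": 0},{"translation": [0,0,20],"roll": 0},{"translation": [0,0,15],"roll": 0},{"translation": [0,0,10],"roll": 0},{"translation": [0,0,0],"roll": 0}])

```text
time: 2.63
tool_pos: [0.4408, 0.2663, 0.0079]
tool_rot: [-3.14, -0.003, 2.988]
contact_force: [-0.2, -0.1, -0.2]
opening: 0.0597
grip_force: 0.0
```

```bash
python3 -c "
from h import *
st()
stone('top',(.5149,.2528,-.1105))"
```

```text
2.63 tcp books mm (np.float64(-273.5), np.float64(215.3)) z 7.9 yaw 2.9877 F [-0.2 -0.1 -0.2] op 0.0597
stone top (np.float64(-198.7), np.float64(212.9)) rel ang 0.0376 err 2.3562639660057054 [ 0.5143  0.2524 -0.1164]
```

Emit:
step_arm(commands=[{"translation": [-6,0,0],"roll": 0},{"translation": [-5,0,0],"roll": 0},{"translation": [-4,0,0],"roll": 0},{"translation": [-4,0,0],"roll": 0},{"translation": [-4,0,0],"roll": 0},{"translation": [-4,0,0],"roll": 0},{"translation": [-5,0,0],"roll": 0},{"translation": [-5,0,0],"roll": 0},{"translation": [-5,0,0],"roll": 0},{"translation": [-5,0,0],"roll": 0},{"translation": [-5,0,0],"roll": 0},{"translation": [-5,0,0],"roll": 0},{"translation": [-4,0,0],"roll": 0},{"translation": [-4,0,0],"roll": 0},{"translation": [-3,0,0],"roll": 0},{"translation": [-2,0,0],"roll": 0},{"translation": [-1,0,0],"roll": 0},{"translation": [0,0,0],"roll": 0}])

```text
time: 4.18
tool_pos: [0.5126, 0.2556, 0.0097]
tool_rot: [3.142, -0.0, 2.987]
contact_force: [0.0, 0.0, 0.1]
opening: 0.0597
grip_force: 0.0
```

```bash
python3 -c "
from h import *
st()
for n in ('top','side'):
  im,c,q=stone(n,(.574,.240,-.154))
  cv2.polylines(im,[np.int32(hull(c,q,DIM['inkstone'])*8)],True,(0,255,0),1,cv2.LINE_AA,3)
  cv2.imwrite('pics/%s1.png'%n,im)
a=cv2.imread('pics/top1.png')[120:280,140:340];b=cv2.imread('pics/side1.png')[60:220,200:400]
cv2.imwrite('pics/a1.png',cv2.resize(np.hstack([a,b]),None,fx=2,fy=2,interpolation=cv2.INTER_CUBIC))
"
```

```text
4.18 tcp books mm (np.float64(-200.8), np.float64(215.8)) z 9.7 yaw 2.9874 F [0.  0.  0.1] op 0.0597
stone top (np.float64(-160.7), np.float64(194.0)) rel ang -0.1647 err 3.007172536547595 [ 0.5489  0.228  -0.3187]
stone side (np.float64(-159.9), np.float64(210.5)) rel ang -0.2339 err 2.481043236597924 [ 0.5523  0.2441 -0.3879]
```

View pics/a1.png

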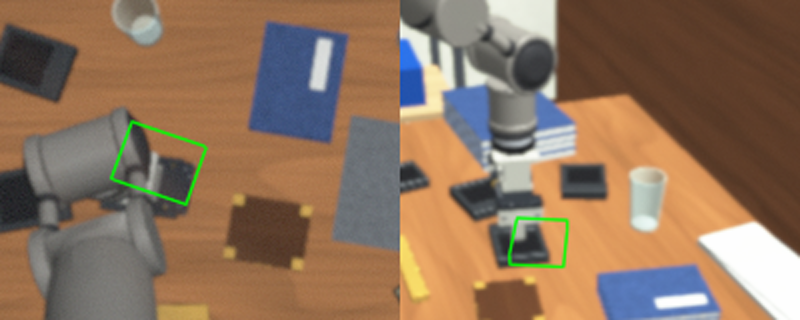

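```bash
python3 -c "
from h import *
im=read_camera('side')[:,:,::-1]
cv2.imwrite('pics/side2.png',cv2.resize(im[110:210,210:330],None,fx=6,fy=6,interpolation=cv2.INTER_CUBIC))
c=get_calibration('side')
s=observe();print('tcp px crop',(proj(c,np.array([s['tool_pos']]))-[210,110])*6)
print((hull(c,(.5149,.2528,-.1105),DIM['inkstone'])[:,0]-[210,110])*6)
"
```

```text
tcp px crop [[286.43539028 425.56057202]]
[[388.97625732 456.48358154]
 [388.82904053 487.6625061 ]
 [229.90997314 505.90136719]
 [200.84106445 396.52816772]
 [199.21801758 366.1824646 ]
 [349.61425781 350.59048462]]
```

View pics/side2.png

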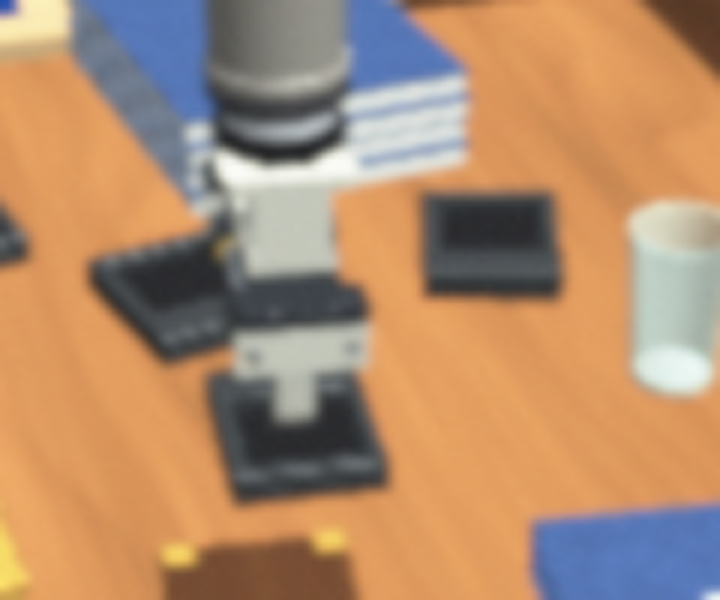

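```bash
python3 -c "
from h import *
c=get_calibration('side');st()
for y in (167,186,246,265):
  for z in (0.009,.03,.06):
    P=[np.r_[O+UX*x/1e3+UY*y/1e3,z] for x in(-210.5,-191.5)]
    print(y,z,((proj(c,np.array(P))-[210,110])*6).round(0).tolist())
im=cv2.imread('pics/side1.png')
for n in ('top','side'):
  print(n,[(bf(d['at']),round(d['at'][2],3),round(d['confidence'],2)) for d in search_frame(n,'inkstone')])
print(observe()['torque'])
w=read_camera('wrist')[:,:,::-1];cv2.imwrite('pics/w1.png',w)
"
```

```text
4.33 tcp books mm (np.float64(-201.2), np.float64(215.8)) z 9.7 yaw 2.9876 F [ 0.1  0.1 -0.9] op 0.0596
167 0.009 [[281.0, 473.0], [313.0, 470.0]]
167 0.03 [[280.0, 443.0], [313.0, 440.0]]
167 0.06 [[279.0, 399.0], [312.0, 397.0]]
186 0.009 [[277.0, 455.0], [309.0, 452.0]]
186 0.03 [[276.0, 425.0], [308.0, 423.0]]
186 0.06 [[275.0, 382.0], [308.0, 379.0]]
246 0.009 [[265.0, 401.0], [296.0, 398.0]]
246 0.03 [[264.0, 372.0], [295.0, 369.0]]
246 0.06 [[263.0, 329.0], [294.0, 326.0]]
265 0.009 [[261.0, 385.0], [292.0, 382.0]]
265 0.03 [[260.0, 355.0], [291.0, 353.0]]
265 0.06 [[259.0, 313.0], [290.0, 310.0]]
top [((np.float64(-417.3), np.float64(486.0)), 0.016, 0.91), ((np.float64(-36.9), np.float64(420.6)), 0.02, 0.83), ((np.float64(-297.4), np.float64(-212.5)), 0.052, 0.69), ((np.float64(-260.0), np.float64(408.2)), 0.013, 0.55), ((np.float64(-386.0), np.float64(117.4)), 0.015, 0.49)]
side [((np.float64(-200.3), np.float64(191.8)), 0.012, 0.88), ((np.float64(-261.5), np.float64(383.5)), 0.018, 0.82), ((np.float64(-420.8), np.float64(476.2)), 0.016, 0.72), ((np.float64(-32.9), np.float64(408.4)), 0.016, 0.59)]
[0.01975931 0.01151804 0.04029169]
```

View pics/w1.png

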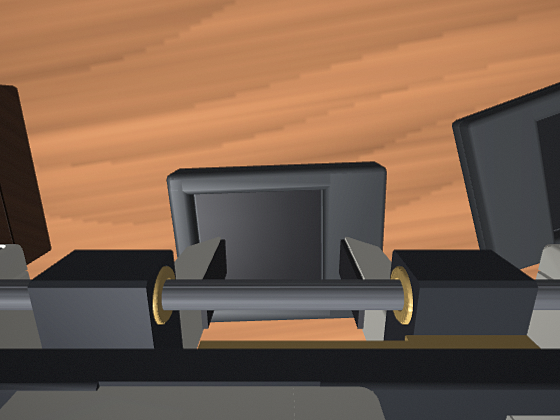

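```bash
cat >> h.py <<'E'
def unproj(c,px,z):
    u=np.c_[np.atleast_2d(px),np.ones(len(np.atleast_2d(px)))]@np.linalg.inv(c['camera_matrix']).T*[1,-1,-1]
    W=c['world_from_camera'];d=u@W[:3,:3].T;t=(z-W[2,3])/d[:,2];return W[:3,3]+d*t[:,None]
E
python3 -c "
from h import *
c=get_calibration('wrist');s=observe();print(proj(c,np.array([s['tool_pos']])),c['camera_matrix'][0,0],c['world_from_camera'].round(3).tolist())
for p,z in zip([(173,172),(383,165),(195,193),(326,189),(240,322),(300,322)],[.022,.022,.022,.022,.022,.022]): print(p,bf(unproj(c,p,z)[0]))
for y in (167,186,246,265):
    P=[np.r_[O+UX*x/1e3+UY*y/1e3,.009] for x in(-210.5,-191.5)]
    print(y,proj(c,np.array(P)).round(0).tolist())
"
```

```text
[[282.47963605 236.84092941]] 329.21421703150435 [[0.154, -0.948, -0.278, 0.437], [0.988, 0.147, 0.044, 0.267], [-0.0, -0.282, 0.959, 0.195], [0.0, 0.0, 0.0, 1.0]]
(173, 172) (np.float64(-243.4), np.float64(157.4))
(383, 165) (np.float64(-247.2), np.float64(269.2))
(195, 193) (np.float64(-231.8), np.float64(168.3))
(326, 189) (np.float64(-234.0), np.float64(239.4))
(240, 322) (np.float64(-149.9), np.float64(189.7))
(300, 322) (np.float64(-149.9), np.float64(226.6))
167 [[201.0, 222.0], [203.0, 251.0]]
186 [[233.0, 222.0], [234.0, 251.0]]
246 [[333.0, 222.0], [331.0, 251.0]]
265 [[364.0, 222.0], [362.0, 251.0]]
```

The wrist view shows the stone unmoved, spanning columns 170–386 and rows 165–320. The fingertips are at about row 240, over the stone and clear of it, so the real tips sit higher than the TCP reading says. I'll back out and descend carefully while watching the force.

Emit:
step_arm(commands=[{"translation": [12,0,0],"roll": 0},{"translation": [12,0,0],"roll": 0},{"translation": [12,0,0],"roll": 0},{"translation": [12,0,0],"roll": 0},{"translation": [12,0,0],"roll": 0},{"translation": [12,0,0],"roll": 0},{"translation": [0,0,4],"roll": 0},{"translation": [0,0,2],"roll": 0},{"translation": [0,0,0],"roll": 0}])

```text
time: 5.23
tool_pos: [0.4419, 0.2667, 0.0033]
tool_rot: [3.142, 0.0, 2.988]
contact_force: [0.3, -0.1, 0.2]
opening: 0.0598
grip_force: 0.0
```

```bash
python3 -c "
from h import *
st()
w=read_camera('wrist')[:,:,::-1];s=read_camera('side')[:,:,::-1]
c=get_calibration('side');print('side tcp',(proj(c,np.array([observe()['tool_pos']]))-[210,110])*4)
c=get_calibration('wrist');print('wrist tcp',proj(c,np.array([observe()['tool_pos']])))
a=cv2.resize(s[110:210,210:310],(400,400),interpolation=cv2.INTER_CUBIC);b=w[:400,120:500]
cv2.imwrite('pics/b1.png',np.hstack([a,b]))
"
```

```text
5.23 tcp books mm (np.float64(-272.5), np.float64(215.8)) z 3.3 yaw 2.9876 F [ 0.3 -0.1  0.2] op 0.0598
side tcp [[112.51163802 296.05564878]]
wrist tcp [[282.44977358 236.866472  ]]
```

View pics/b1.png

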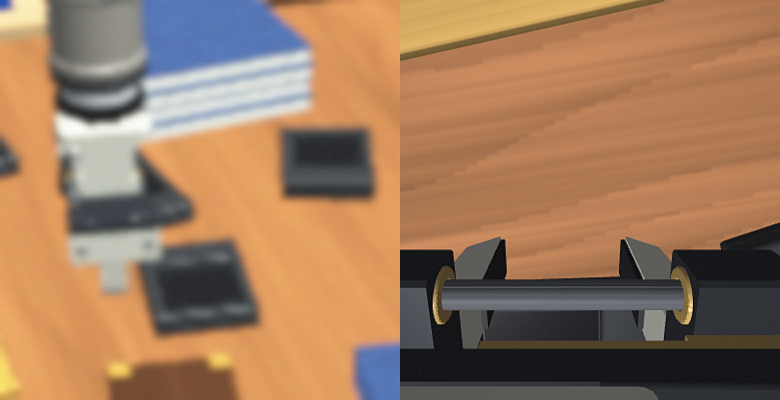

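The fingertip in the side view (115,292) shows about 25–35 mm above the reading. I'll feel down for the table slowly.

Emit:
step_arm(commands=[{"translation": [0,0,2],"roll": 0},{"translation": [0,0,2],"roll": 0},{"translation": [0,0,2],"roll": 0},{"translation": [0,0,0],"roll": 0}])

```text
time: 5.67
tool_pos: [0.4413, 0.2665, -0.0028]
tool_rot: [-3.141, -0.001, 2.987]
contact_force: [0.2, -0.2, -0.4]
opening: 0.0598
grip_force: 0.0
```

Emit:
step_arm(commands=[{"translation": [0,0,2],"roll": 0},{"translation": [0,0,2],"roll": 0},{"translation": [0,0,0],"roll": 0}])

```text
time: 5.92
tool_pos: [0.4412, 0.2666, -0.0067]
tool_rot: [-3.141, -0.0, 2.988]
contact_force: [-0.5, -0.5, -0.4]
opening: 0.0596
grip_force: 0.0
```

Emit:
step_arm(commands=[{"translation": [0,0,2],"roll": 0},{"translation": [0,0,2],"roll": 0},{"translation": [0,0,0],"roll": 0}])

```text
time: 6.17
tool_pos: [0.4411, 0.2666, -0.0107]
tool_rot: [-3.141, -0.001, 2.988]
contact_force: [-0.6, -0.1, -0.8]
opening: 0.0599
grip_force: 0.0
```

Emit:
step_arm(commands=[{"translation": [0,0,2],"roll": 0},{"translation": [0,0,2],"roll": 0},{"translation": [0,0,0],"roll": 0}])

```text
time: 6.42
tool_pos: [0.4412, 0.2666, -0.0147]
tool_rot: [-3.141, -0.0, 2.988]
contact_force: [-0.4, -0.2, 0.1]
opening: 0.0597
grip_force: 0.0
```

Emit:
step_arm(commands=[{"translation": [0,0,2],"roll": 0},{"translation": [0,0,1],"roll": 0},{"translation": [0,0,0],"roll": 0}])

```text
time: 6.67
tool_pos: [0.4413, 0.2666, -0.0175]
tool_rot: [-3.141, -0.0, 2.988]
contact_force: [0.3, 0.2, 0.9]
opening: 0.0594
grip_force: 0.0
```

Emit:
step_arm(commands=[{"translation": [0,0,2],"roll": 0},{"translation": [0,0,1],"roll": 0},{"translation": [0,0,0],"roll": 0}])

```text
time: 6.92
tool_pos: [0.4412, 0.2666, -0.0205]
tool_rot: [-3.141, -0.0, 2.987]
contact_force: [0.0, 0.1, -0.2]
opening: 0.0596
grip_force: 0.0
```

Emit:
step_arm(commands=[{"translation": [0,0,1],"roll": 0},{"translation": [0,0,1],"roll": 0},{"translation": [0,0,0],"roll": 0}])

```text
time: 7.17
tool_pos: [0.4413, 0.2667, -0.0224]
tool_rot: [-3.142, -0.0, 2.988]
contact_force: [1.0, 0.1, -1.1]
opening: 0.0593
grip_force: 0.0
```

Emit:
step_arm(commands=[{"translation": [0,0,1],"roll": 0},{"translation": [0,0,1],"roll": 0},{"translation": [0,0,0],"roll": 0}])

```text
time: 7.42
tool_pos: [0.4413, 0.2667, -0.0245]
tool_rot: [-3.142, -0.0, 2.987]
contact_force: [-0.7, 1.4, 0.0]
opening: 0.0599
grip_force: 0.0
```

```bash
python3 -c "
from h import *
st()
s=read_camera('side')[:,:,::-1];t=read_camera('top')[:,:,::-1]
a=cv2.resize(s[110:210,210:310],(400,400),interpolation=cv2.INTER_CUBIC);b=cv2.resize(t[150:250,170:270],(400,400),interpolation=cv2.INTER_CUBIC)
cv2.imwrite('pics/b2.png',np.hstack([a,b]))
c=get_calibration('side')
for y in (167,186):
  for z in (0,.01,.02):
    P=[np.r_[O+UX*x/1e3+UY*y/1e3,z] for x in(-282,-263)]
    print(y,z,((proj(c,np.array(P))-[210,110])*4).round(0).tolist())
"
```

```text
7.42 tcp books mm (np.float64(-273.0), np.float64(215.7)) z -24.5 yaw 2.9875 F [-0.7  1.4  0. ] op 0.0599
167 0 [[106.0, 331.0], [128.0, 329.0]]
167 0.01 [[106.0, 322.0], [127.0, 320.0]]
167 0.02 [[105.0, 312.0], [127.0, 310.0]]
186 0 [[104.0, 319.0], [126.0, 317.0]]
186 0.01 [[104.0, 310.0], [125.0, 308.0]]
186 0.02 [[103.0, 300.0], [125.0, 298.0]]
```

View pics/b2.png

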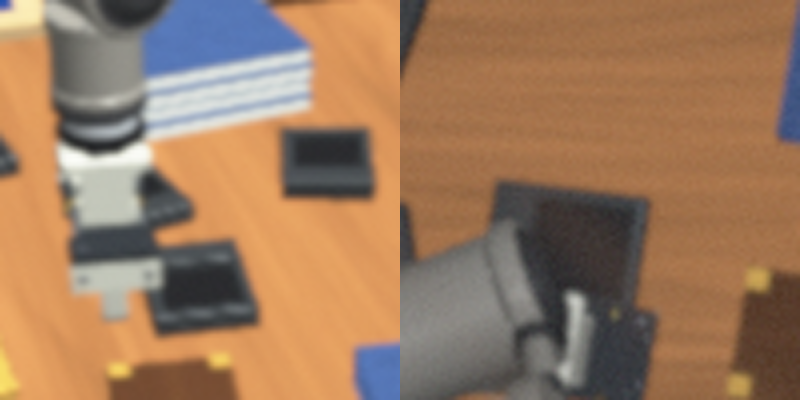

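The side view now shows the finger end at (115,318), i.e. about 10–12 mm above the table, so the true tip is ~35 mm above the reading. The body is therefore only ~31 mm above the tip, which matters over the books and chest. I'll touch the table to get an exact zero.

Emit:
step_arm(commands=[{"translation": [0,0,2],"roll": 0},{"translation": [0,0,2],"roll": 0},{"translation": [0,0,1],"roll": 0},{"translation": [0,0,0],"roll": 0}])

```text
time: 7.85
tool_pos: [0.4417, 0.2668, -0.0269]
tool_rot: [3.141, 0.001, 2.988]
contact_force: [-5.9, -2.6, 25.5]
opening: 0.0597
grip_force: 12.9
```

Emit:
step_arm(commands=[{"translation": [0,0,1],"roll": 0},{"translation": [0,0,1],"roll": 0},{"translation": [0,0,0],"roll": 0}])

```text
time: 8.1
tool_pos: [0.4418, 0.2669, -0.027]
tool_rot: [3.141, 0.002, 2.988]
contact_force: [-11.6, -6.7, 45.9]
opening: 0.0597
grip_force: 22.5
```

Emit:
step_arm(commands=[{"translation": [0,0,1],"roll": 0},{"translation": [0,0,0],"roll": 0}])

```text
time: 8.27
tool_pos: [0.4418, 0.2669, -0.0271]
tool_rot: [3.14, 0.003, 2.988]
contact_force: [-13.8, -7.6, 54.5]
opening: 0.0596
grip_force: 27.4
```

Table contact is at reading −27 mm. Raising to tip z ≈ 8 mm (reading −19), then pushing sideways.

Emit:
step_arm(commands=[{"translation": [0,0,-5],"roll": 0},{"translation": [0,0,-5],"roll": 0},{"translation": [0,0,-3],"roll": 0},{"translation": [-5,0,0],"roll": 0},{"translation": [-5,0,0],"roll": 0},{"translation": [-4,0,0],"roll": 0},{"translation": [-4,0,0],"roll": 0},{"translation": [-4,0,0],"roll": 0},{"translation": [-4,0,0],"roll": 0},{"translation": [-4,0,0],"roll": 0},{"translation": [-4,0,0],"roll": 0},{"translation": [-4,0,0],"roll": 0},{"translation": [-4,0,0],"roll": 0}])

```text
time: 9.35
tool_pos: [0.4808, 0.26, -0.0199]
tool_rot: [-3.14, -0.005, 2.987]
contact_force: [-7.0, 1.6, 4.8]
opening: 0.0599
grip_force: 3.7
```

Emit:
step_arm(commands=[{"translation": [-4,0,0],"roll": 0},{"translation": [-4,0,0],"roll": 0},{"translation": [-4,0,0],"roll": 0},{"translation": [-4,0,0],"roll": 0},{"translation": [-4,0,0],"roll": 0},{"translation": [-4,0,0],"roll": 0},{"translation": [-3,0,0],"roll": 0},{"translation": [-2,0,0],"roll": 0},{"translation": [-1,0,0],"roll": 0},{"translation": [0,0,0],"roll": 0}])

```text
time: 10.18
tool_pos: [0.5107, 0.2554, -0.0199]
tool_rot: [-3.14, -0.004, 2.987]
contact_force: [-6.3, 1.0, 3.7]
opening: 0.0595
grip_force: 3.1
```

```bash
python3 -c "
from h import *
st()
stone('side',(.574,.240,-.154))"
```

```text
10.18 tcp books mm (np.float64(-202.7), np.float64(215.2)) z -19.9 yaw 2.9872 F [-6.3  1.   3.7] op 0.0595
stone side (np.float64(-140.0), np.float64(210.9)) rel ang -0.1236 err 1.7362889298892417 [ 0.572   0.2415 -0.2776]
```

Emit:
step_arm(commands=[{"translation": [-3,0,0],"roll": 0},{"translation": [-2,0,0],"roll": 0},{"translation": [-1,0,0],"roll": 0},{"translation": [0,0,0],"roll": 0},{"translation": [10,0,0],"roll": 0},{"translation": [10,0,0],"roll": 0},{"translation": [0,0,-30],"roll": 0},{"translation": [0,0,-30],"roll": 0},{"translation": [0,0,-30],"roll": 0},{"translation": [-20,20,0],"roll": 0},{"translation": [-20,20,0],"roll": 0},{"translation": [-20,20,0],"roll": 0},{"translation": [-19,19,0],"roll": 0}])

```text
time: 11.32
tool_pos: [0.5893, 0.3247, 0.0709]
tool_rot: [3.141, 0.001, 2.988]
contact_force: [-0.0, -0.5, -0.4]
opening: 0.0594
grip_force: 0.0
```

Emit:
step_arm(commands=[{"translation": [0,0,0],"roll": 0.1208},{"translation": [0,0,0],"roll": 0.1208},{"translation": [0,0,0],"roll": 0.1208},{"translation": [0,0,0],"roll": 0.1208},{"translation": [0,0,0],"roll": 0.1208},{"translation": [0,0,0],"roll": 0.1208},{"translation": [0,0,0],"roll": 0.1208},{"translation": [0,0,0],"roll": 0.1208},{"translation": [0,0,0],"roll": 0.1208},{"translation": [0,0,0],"roll": 0.1208},{"translation": [0,0,0],"roll": 0.1208},{"translation": [0,0,0],"roll": 0.1208},{"translation": [0,0,0],"roll": 0.1208},{"translation": [0,0,0],"roll": 0}])

```text
time: 12.48
tool_pos: [0.5882, 0.3238, 0.0703]
tool_rot: [-3.141, 0.0, 1.413]
contact_force: [0.6, 0.2, 0.3]
opening: 0.0593
grip_force: 0.0
```

```bash
python3 -c "
from h import *
st()
v=[]
for n in ('top','side'):
  im,c,q=stone(n,(.574,.240,-.154))
  cv2.polylines(im,[np.int32(hull(c,q,DIM['inkstone'])*8)],True,(0,255,0),1,cv2.LINE_AA,3)
  v.append(cv2.resize(im[130:230,180:280] if n=='top' else im[110:210,220:320],(400,400),interpolation=cv2.INTER_CUBIC))
cv2.imwrite('pics/c1.png',np.hstack(v))
"
```

```text
12.48 tcp books mm (np.float64(-136.6), np.float64(294.7)) z 70.3 yaw 1.413 F [0.6 0.2 0.3] op 0.0593
stone top (np.float64(-139.4), np.float64(211.2)) rel ang -0.0043 err 0.37898342967905907 [ 0.5727  0.2416 -0.1583]
stone side (np.float64(-140.8), np.float64(211.2)) rel ang -0.0286 err 0.5513435562256248 [ 0.5713  0.2419 -0.1826]
```

View pics/c1.png

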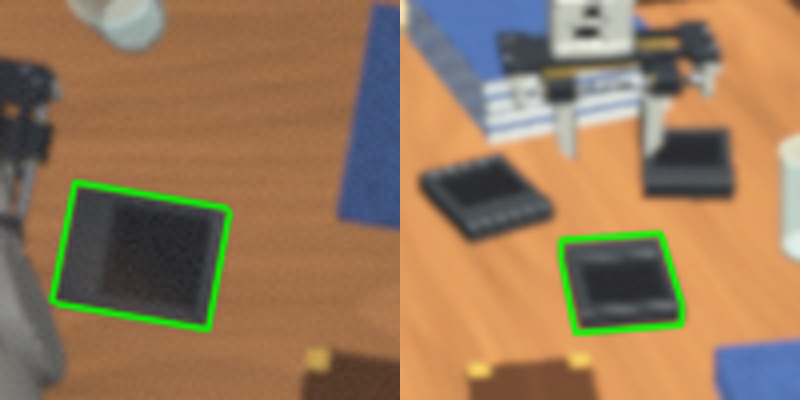

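```bash
python3 -c "
from h import *
c=get_calibration('top')
for p in [(172/3+150,95/3+95),(188/3+150,120/3+95)]:
  for z in (0,.105): print(p,z,bf(unproj(c,p,z)[0]))
print([(bf(d['at']),d['at'][2],d['confidence']) for n in('top','side') for d in search_frame(n,'glass')])
"
```

```text
(207.33333333333334, 126.66666666666667) 0 (np.float64(71.5), np.float64(277.0))
(207.33333333333334, 126.66666666666667) 0.105 (np.float64(43.3), np.float64(252.3))
(212.66666666666666, 135.0) 0 (np.float64(47.3), np.float64(255.1))
(212.66666666666666, 135.0) 0.105 (np.float64(21.0), np.float64(232.1))
[((np.float64(58.2), np.float64(262.5)), 0.0617, 0.78), ((np.float64(37.4), np.float64(234.2)), 0.073, 0.62)]
```

Emit:
step_arm(commands=[{"translation": [0,-2.5,29],"roll": -0.004},{"translation": [0,0,29],"roll": 0},{"translation": [0,0,20],"roll": 0},{"translation": [0,0,9],"roll": 0},{"translation": [-5,0,0],"roll": 0},{"translation": [-4,0,0],"roll": 0},{"translation": [-3,0,0],"roll": 0},{"translation": [-3,0,0],"roll": 0},{"translation": [-4,0.2,0],"roll": 0},{"translation": [-4,0.2,0],"roll": 0},{"translation": [-4,0.2,0],"roll": 0},{"translation": [-4,0.2,0],"roll": 0},{"translation": [-4,0.2,0],"roll": 0},{"translation": [-4,0.2,0],"roll": 0},{"translation": [-4,0.2,0],"roll": 0},{"translation": [-4,0.2,0],"roll": 0},{"translation": [-4,0.2,0],"roll": 0},{"translation": [-4,0.2,0],"roll": 0},{"translation": [-4,0.2,0],"roll": 0},{"translation": [-4,0.2,0],"roll": 0}])

```text
time: 14.35
tool_pos: [0.5806, 0.2624, -0.0145]
tool_rot: [3.138, -0.003, 1.421]
contact_force: [1.2, 5.5, 1.4]
opening: 0.0598
grip_force: 2.8
```

```bash
python3 -c "
from h import *
st()
y=observe()['tool_pos'];g=np.r_[y[:2]-UY*.0695,TH]
for n in ('top','side'): stone(n,g)
"
```

```text
14.35 tcp books mm (np.float64(-134.7), np.float64(232.9)) z -14.5 yaw 1.4211 F [1.2 5.5 1.4] op 0.0598
stone top (np.float64(-137.1), np.float64(161.8)) rel ang 0.0089 err 1.0125980802899153 [ 0.5673  0.1925 -0.1451]
stone side (np.float64(-137.9), np.float64(160.8)) rel ang -0.0535 err 0.9818677986264976 [ 0.5664  0.1917 -0.2075]
```

Emit:
step_arm(commands=[{"translation": [-4,0,0],"roll": 0.005},{"translation": [-4,0,0],"roll": 0},{"translation": [-4,0,0],"roll": 0},{"translation": [-4,0,0],"roll": 0},{"translation": [-4,0,0],"roll": 0},{"translation": [-4,0,0],"roll": 0},{"translation": [-4,0,0],"roll": 0},{"translation": [-4,0,0],"roll": 0}])

```text
time: 15.12
tool_pos: [0.5758, 0.231, -0.0147]
tool_rot: [3.138, -0.003, 1.416]
contact_force: [1.4, 7.1, 4.6]
opening: 0.0599
grip_force: 3.4
```

```bash
python3 -c "
from h import *
st()
y=observe()['tool_pos'];g=np.r_[y[:2]-UY*.0715-UX*.002,TH]
for n in ('top','side'): stone(n,g)
"
```

```text
15.12 tcp books mm (np.float64(-134.6), np.float64(201.1)) z -14.7 yaw 1.4163 F [1.4 7.1 4.6] op 0.0599
stone top (np.float64(-137.2), np.float64(127.8)) rel ang -0.008 err 1.5741999819483221 [ 0.562  0.159 -0.162]
stone side (np.float64(-138.2), np.float64(129.3)) rel ang -0.0416 err 0.7703963233829875 [ 0.5613  0.1605 -0.1956]
```

Emit:
step_arm(commands=[{"translation": [-3,0,0],"roll": 0},{"translation": [-3,0,0],"roll": 0},{"translation": [-3,0,0],"roll": 0},{"translation": [-3,0,0],"roll": 0},{"translation": [-3,0,0],"roll": 0},{"translation": [-3,0,0],"roll": 0},{"translation": [-3,0,0],"roll": 0},{"translation": [-3,0,0],"roll": 0}])

```text
time: 15.88
tool_pos: [0.572, 0.2073, -0.0149]
tool_rot: [3.139, -0.002, 1.416]
contact_force: [0.5, 6.9, 6.1]
opening: 0.0595
grip_force: 3.7
```

Emit:
step_arm(commands=[{"translation": [-4,0,0],"roll": 0},{"translation": [-4,0,0],"roll": 0},{"translation": [-4,0,0],"roll": 0},{"translation": [-4,0,0],"roll": 0},{"translation": [-4,0,0],"roll": 0},{"translation": [-4,0,0],"roll": 0},{"translation": [-4,0,0],"roll": 0},{"translation": [-4,0,0],"roll": 0}])

```text
time: 16.55
tool_pos: [0.5671, 0.1756, -0.015]
tool_rot: [3.139, -0.002, 1.416]
contact_force: [0.2, 8.1, 5.1]
opening: 0.0597
grip_force: 3.8
```

```bash
python3 -c "
from h import *
st()
y=observe()['tool_pos'];g=np.r_[y[:2]-UY*.0720-UX*.002,TH]
for n in ('top','side'): stone(n,g)
"
```

```text
16.55 tcp books mm (np.float64(-134.8), np.float64(145.1)) z -15.0 yaw 1.4162 F [0.2 8.1 5.1] op 0.0597
stone top (np.float64(-134.6), np.float64(74.1)) rel ang -0.0142 err 1.6577581378978925 [ 0.5564  0.1055 -0.1682]
stone side (np.float64(-137.3), np.float64(73.9)) rel ang -0.0339 err 0.8113559323782478 [ 0.5537  0.1057 -0.1879]
```

The stone is squarely in the gap. The fingers span about ±49 mm, which is too wide for the 104 mm gap, so I'll back off and narrow them first.

Emit:
step_arm(commands=[{"translation": [4,0,0],"roll": 0},{"translation": [3,0,0],"roll": 0}])

```text
time: 16.82
tool_pos: [0.5665, 0.1811, -0.0164]
tool_rot: [-3.141, 0.001, 1.416]
contact_force: [-1.1, -0.3, -0.7]
opening: 0.0598
grip_force: 0.0
```

Emit:
step_arm(commands=[{"translation": [0,-2,0],"roll": 0},{"translation": [0,0,0],"roll": 0},{"translation": [0,0,0],"roll": 0},{"translation": [-3,0,0],"roll": 0},{"translation": [-3,0,0],"roll": 0},{"translation": [-3,0,0],"roll": 0},{"translation": [-3,0,0],"roll": 0},{"translation": [-4,0,0],"roll": 0},{"translation": [-4,0,0],"roll": 0},{"translation": [-4,0,0],"roll": 0},{"translation": [-4,0,0],"roll": 0},{"translation": [-4,0,0],"roll": 0},{"translation": [-4,0,0],"roll": 0},{"translation": [-4,0,0],"roll": 0},{"translation": [-4,0,0],"roll": 0}], fingers=0.42)

```text
time: 18.07
tool_pos: [0.5581, 0.1378, -0.0163]
tool_rot: [-3.141, -0.0, 1.416]
contact_force: [-0.2, 3.9, -1.4]
opening: 0.0385
grip_force: 1.6
```

```bash
python3 -c "
from h import *
st()
y=observe()['tool_pos'];g=np.r_[y[:2]-UY*.0715-UX*.001,TH]
for n in ('top','side'): stone(n,g)
"
```

```text
18.07 tcp books mm (np.float64(-137.9), np.float64(106.3)) z -16.3 yaw 1.416 F [-0.2  3.9 -1.4] op 0.0385
stone top (np.float64(-129.8), np.float64(30.8)) rel ang -0.1855 err 1.8522221565134087 [ 0.5544  0.062  -0.3395]
stone side (np.float64(-136.7), np.float64(36.8)) rel ang -0.0402 err 1.0011078491525902 [ 0.5486  0.069  -0.1942]
```

Emit:
step_arm(commands=[{"translation": [-4,0,0],"roll": 0},{"translation": [-4,0,0],"roll": 0},{"translation": [-4,0,0],"roll": 0},{"translation": [-4,0,0],"roll": 0},{"translation": [-4,0,0],"roll": 0},{"translation": [-4,0,0],"roll": 0},{"translation": [-4,0,0],"roll": 0},{"translation": [-4,0,0],"roll": 0},{"translation": [-4,0,0],"roll": 0},{"translation": [-4,0,0],"roll": 0},{"translation": [-4,0,0],"roll": 0},{"translation": [-4,0,0],"roll": 0},{"translation": [-4,0,0],"roll": 0},{"translation": [-4,0,0],"roll": 0}])

```text
time: 19.33
tool_pos: [0.5496, 0.0826, -0.0161]
tool_rot: [3.141, -0.0, 1.416]
contact_force: [1.1, 5.3, 0.6]
opening: 0.0386
grip_force: 2.6
```

Emit:
step_arm(commands=[{"translation": [-4,0,0],"roll": 0},{"translation": [-4,0,0],"roll": 0},{"translation": [-4,0,0],"roll": 0},{"translation": [-4,0,0],"roll": 0},{"translation": [-4,0,0],"roll": 0},{"translation": [-4,0,0],"roll": 0},{"translation": [-4,0,0],"roll": 0},{"translation": [-4,0,0],"roll": 0},{"translation": [-4,0,0],"roll": 0},{"translation": [-4,0,0],"roll": 0},{"translation": [-4,0,0],"roll": 0},{"translation": [-4,0,0],"roll": 0},{"translation": [-4,0,0],"roll": 0},{"translation": [-4,0,0],"roll": 0}])

```text
time: 20.5
tool_pos: [0.5408, 0.0273, -0.0162]
tool_rot: [-3.142, -0.0, 1.416]
contact_force: [1.2, 5.5, 2.0]
opening: 0.0386
grip_force: 2.7
```

```bash
python3 -c "
from h import *
st()
y=observe()['tool_pos'];g=np.r_[y[:2]-UY*.0705,TH]
for n in ('top','side'): stone(n,g)
"
```

```text
20.5 tcp books mm (np.float64(-138.0), np.float64(-5.5)) z -16.2 yaw 1.4161 F [1.2 5.5 2. ] op 0.0386
stone top (np.float64(-130.3), np.float64(-87.6)) rel ang -0.2199 err 2.8073795660254715 [ 0.5358 -0.0549 -0.3739]
stone side (np.float64(-137.1), np.float64(-79.4)) rel ang -0.0154 err 0.5225115689065244 [ 0.5304 -0.0459 -0.1694]
```

Emit:
step_arm(commands=[{"translation": [-4,0,0],"roll": 0},{"translation": [-4,0,0],"roll": 0},{"translation": [-4,0,0],"roll": 0},{"translation": [-4,0,0],"roll": 0},{"translation": [-4,0,0],"roll": 0},{"translation": [-4,0,0],"roll": 0},{"translation": [-4,0,0],"roll": 0},{"translation": [-4,0,0],"roll": 0},{"translation": [-4,0,0],"roll": 0},{"translation": [-4,0,0],"roll": 0},{"translation": [-4,0,0],"roll": 0},{"translation": [-4,0,0],"roll": 0},{"translation": [-4,0,0],"roll": 0},{"translation": [-4,0,0],"roll": 0}])

```text
time: 21.77
tool_pos: [0.5321, -0.0276, -0.0163]
tool_rot: [-3.141, -0.0, 1.416]
contact_force: [1.8, 5.1, 1.6]
opening: 0.0384
grip_force: 2.8
```

Emit:
step_arm(commands=[{"translation": [-4,0,0],"roll": 0},{"translation": [-4,0,0],"roll": 0},{"translation": [-4,0,0],"roll": 0},{"translation": [-4,0,0],"roll": 0},{"translation": [-4,0,0],"roll": 0},{"translation": [-4,0,0],"roll": 0},{"translation": [-4,0,0],"roll": 0},{"translation": [-4,0,0],"roll": 0},{"translation": [-4,0,0],"roll": 0},{"translation": [-4,0,0],"roll": 0},{"translation": [-3,0,0],"roll": 0},{"translation": [-3,0,0],"roll": 0},{"translation": [-2,0,0],"roll": 0},{"translation": [-2,0,0],"roll": 0},{"translation": [-1,0,0],"roll": 0},{"translation": [0,0,0],"roll": 0}])

```text
time: 23.1
tool_pos: [0.5241, -0.0781, -0.0163]
tool_rot: [-3.141, -0.0, 1.416]
contact_force: [0.6, 3.8, 3.7]
opening: 0.0386
grip_force: 2.1
```

```bash
python3 -c "
from h import *
st()
y=observe()['tool_pos'];g=np.r_[y[:2]-UY*.0705,TH]
for n in ('top','side'): stone(n,g)
"
```

```text
23.1 tcp books mm (np.float64(-138.4), np.float64(-112.2)) z -16.3 yaw 1.4161 F [0.6 3.8 3.7] op 0.0386
stone top (np.float64(-123.0), np.float64(-184.0)) rel ang -0.1456 err 2.9883954142173814 [ 0.5283 -0.1513 -0.2996]
stone side (np.float64(-138.2), np.float64(-182.8)) rel ang -0.0123 err 0.6230157274610458 [ 0.5134 -0.1478 -0.1663]
```

Emit:
step_arm(commands=[{"translation": [5,0,0],"roll": 0},{"translation": [10,0,0],"roll": 0},{"translation": [0,0,-25],"roll": 0},{"translation": [0,0,-30],"roll": 0},{"translation": [0,0,-30],"roll": 0},{"translation": [0,0,-30],"roll": 0},{"translation": [0,0,-30],"roll": 0},{"translation": [25,0,0],"roll": 0},{"translation": [30,0,0],"roll": 0},{"translation": [30,0,0],"roll": 0},{"translation": [30,0,0],"roll": 0},{"translation": [30,0,0],"roll": 0},{"translation": [30,0,0],"roll": 0},{"translation": [25,0,0],"roll": 0},{"translation": [0,0,0],"roll": 0}])

```text
time: 24.45
tool_pos: [0.5574, 0.1389, 0.1284]
tool_rot: [-3.142, -0.001, 1.42]
contact_force: [-0.7, -0.3, -0.1]
opening: 0.0383
grip_force: 0.0
```

```bash
python3 -c "
from h import *
st()
v=[]
for n in ('top','side'):
  im,c,q=stone(n,(.5134,-.1478,-.16))
  if n=='top':
    for k,p in dict(books=(.678,.0116,-.154),chest=(.4428,.0561,-.153),mat=(.5166,-.1506,-.1546)).items():
      try: r=fit(im,c,k,np.array(p)); print(k,r[0].round(4),r[1])
      except Exception as e: print(k,e)
  cv2.polylines(im,[np.int32(hull(c,q,DIM['inkstone'])*8)],True,(0,255,0),1,cv2.LINE_AA,3)
  v.append(cv2.resize(im[100:300,220:420],(400,400),interpolation=cv2.INTER_CUBIC) if n=='top' else cv2.resize(im[150:350,170:370],(400,400)))
cv2.imwrite('pics/z.png',np.hstack(v))
"
```

```text
24.45 tcp books mm (np.float64(-138.7), np.float64(107.3)) z 128.4 yaw 1.4202 F [-0.7 -0.3 -0.1] op 0.0383
stone top (np.float64(-138.2), np.float64(-182.5)) rel ang 0.0078 err 0.28879770711285285 [ 0.5135 -0.1476 -0.1462]
books [ 0.6781  0.0115 -0.1564] 0.2756971856549783
chest [ 0.4419  0.0558 -0.1262] 1.4742611814514623
mat [ 0.5165 -0.1507 -0.1546] 0.2523154168894601
stone side (np.float64(-138.0), np.float64(-183.8)) rel ang -0.0115 err 0.46163677568260986 [ 0.5135 -0.1488 -0.1655]
```

View pics/z.png

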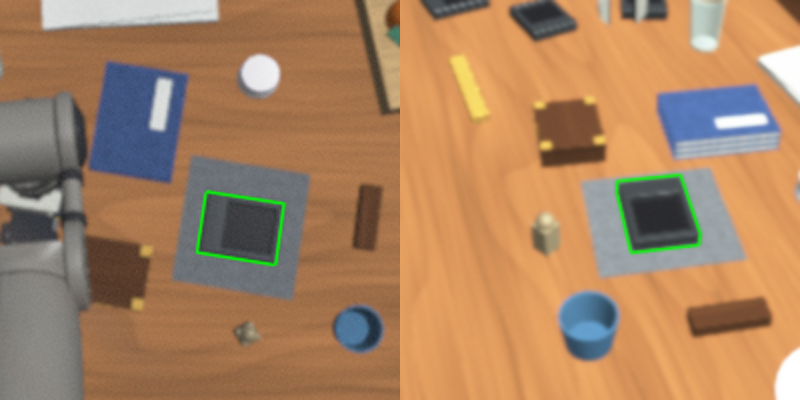

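The stone lies wholly on the mat, within about 0.01 rad of its edges. The bystanders visible in these crops show no change and the arm is clear, so I'm handing in.

```bash
python3 -c "
from cell import *
print(hand_in())"
```

```text
the job is handed in; nothing more can be done
None
```

The inkstone was pushed through the gap and handed in at about 24.5 s; the last pictures show it wholly on the grey mat, about 4 mm off centre and within 0.01 rad of its edges, with the arm clear and nothing else visibly moved.

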